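# Dry run of a locking clamp on a sherd

## Task

Try out the locking clamp that stands round the upright pottery sherd before it is used for gluing: squeeze its two finger rings together until the ratchet catches and let go, so that it holds the sherd by itself. Then press the ridged tab behind its right-hand ring straight down to free the ratchet, so that the clamp springs fully open, and take your hand away. Leave the empty clamp beside it open and do not disturb the other things.

Things in the scene. Friction and masses are not known exactly. Their poses are not given: they have to be found in the camera images.
- clamp: The clamp to try out: a steel scissor-like locking clamp 280 mm long lying flat on a wooden stand fixed to the table, its jaws either side of an upright dark sherd (15 x 48 x 81 mm, top 98 mm above the table, at x = 141 to 189 mm). Origin on the table, under the middle between its two finger rings; x from the rings towards the jaws, y to the left seen from the rings, z up. Polished, slippery steel.
- clamp_rings (a point): Middle between the two rings, fixed, 62 mm above the table. The oval rings, 38 mm long in x, 18 mm wide, of 6 mm round bar, lie at x = -19 to 19 mm. Squeeze their flat outer sides along y from above. Width over both: 62 mm open, 46 mm at the first ratchet tooth, 41 mm at the second, 35 to 39 mm at the stop. A spring opens them; about 10 N a side closes them. Free below down to the board.
- clamp_pivot (a point): Top of the pivot pin in the middle of the clamp, 70 mm above the table, at x = 110 mm in the frame of clamp. The stand's board is 78 mm wide and 15 mm thick, from x = -15 to 200 mm.
- clamp_tab (a point): Centre of the top of the release tab: a flat ridged steel plate 30 (x) x 24 x 5 mm behind the right-hand (-y) ring, 64 mm above the table; it moves with that handle (x = -43, y = -28 mm open, y = -18 to -14 mm locked). Pushed straight down it yields like a spring, frees the ratchet after 5 mm, stops firmly after 12 mm; 4 to 8 N do. It then swings about 12 mm to the right and rises when let go.
- clamp_close (a joint): How far each handle of the clamp to try out has turned inward, rad (both move alike): 0 fully open, 0.07 at the first ratchet tooth (jaws on the sherd), 0.095 at the second, 0.103 at the stop. Either tooth holds it; let go, it falls back to the last tooth passed.
- clamp_press (a joint): How far the right-hand handle with the release tab is pressed down, rad: 0 at rest, about 0.03 when the teeth are free, 0.09 at the stop.
- spare: The other clamp: the same clamp and stand, the same axes and origin, but with nothing in the jaws. To be left alone.
- spare_close (a joint): Closing of the empty clamp, as for clamp_close; it stays at 0.
- dish: Small white finds dish 80 x 94 x 18 mm, loose, a bystander. Origin under its centre.
- stone: Brown river stone 47 x 93 x 39 mm, loose, a bystander. Origin under its centre.
- brush: Cleaning brush with a wooden handle 28 x 168 x 21 mm, loose, a bystander. Origin under its centre.
- marker: Black marker 12 x 125 x 12 mm, loose, a bystander. Origin under its centre.

How it is judged:
By the outcome, as a careful person would: the job done as asked, in the order asked, and still so for the second after the job is handed in, with the robot touching nothing.
It also fails if it takes over 42 s, if anything falls off the work surface, if the arm or the gripper's body presses on something with over 40 N, if the wrist force passes 120 N, or if a joint passes its speed limit or range.

## Robot

A 6-joint arm with a two-finger parallel gripper is mounted at the origin on a cart in front of the work surface, level with it; the furniture and walls round the work are solid. World frame = base frame: x ahead of the robot, y to its left, z up, the work surface at z = 0. Lengths are in mm, angles in rad, forces in N, time in s.
With the tool pointing down it reaches from about 350 to 875 mm from the base axis. Payload 4.2 kg.
Tool frame: the origin (TCP) lies on the mounting face of the last link; the fingertips stand 173 mm ahead of it and the grasp point (between the pads) lies grip_point_offset ahead of it (grip_point_offset is the distance from the TCP to the grasp point, in mm); z points along the fingers, y is the line along which they close (so a half turn about z gives the same grasp; the last joint's range is limited). The gripper opens to 85 mm and grips with 20 to 120 N. Pads are 22 mm wide; open, the fingers measure 114 mm over their backs; the gripper's body (76 mm by 85 mm) begins 54 mm behind the grasp point. The pads swing forward as they close: fully open they stand 13 mm farther back than shut.
Start: joints at [1.509, 0.385, 0.008, 0, -1.194, -0.259], TCP at [197.046, 593.104, 404.712] pointing down, gripper open.
Joint ranges: [-3.14, 3.14], [-1.21, 2.06], [-1.07, 1.41], [-3.16, 2.05], [-2.99, -0.16], [-3.1, 3.1]. Speed limits (rad/s): [2.79, 2.79, 3.14, 3.14, 3.14, 3.14].

## Interface

Orientations are given as a unit quaternion [x, y, z, w].
In Python, from bench import read_state, get_image, job_done, recognise, place_of, grip_point_offset gives the robot as it stands. The module is installed in compiled form; this text tells all that it offers.
- The arm moves only by the tool carry_out, never from a script. Its arguments are lists of equal length, an entry for each row: "slide": the shift along the tool's x, y, z in m, a list of three; "roll": the turn about the tool's z in degrees; "claw": the finger opening in m, from 0 to 0.0854. A call has 1 to 8 rows; each row is the pose to reach, as a shift and turn from the pose commanded when the call began, along the tool's axes at that moment; what a row does not reach only later rows make up. A row lasts 1/8 s, in which the tool goes at most 62.5 mm and 10.7 degrees, less where a joint would pass 70% of its speed; a pose out of reach is approached as far as the arm can. A call with a gripper value outside its range is refused whole. The fingers move at their own pace and stop on an object; the grip force is fixed at half the most. Time passes only in rows, so rows that repeat a pose let the fingers close. It gives the time, the measured TCP pose, the force, the opening and the grip force at its end, in the units of the state.
- read_state(): the state, without advancing time (a new reading comes with each control period).
- get_image(name): name is "scene" or "top" or "wrist"; returns a dict with "img" (480x640x3 uint8, red, green, blue), "z_map" (480x640 float32, mm along the optical axis (not along the pixel's ray), 0 where there is no reading), "mtx" (3x3 intrinsics, pixels), "world_from_camera" (4x4, takes a point from camera to world coordinates); the wrist camera has in their place "T_tool_cam" (4x4, takes a point from camera to tool coordinates, whose origin is the TCP and whose axes are the flange's). Camera axes: x right, y up, looking along -z (the intrinsics and any distortion apply to the point x, -y, -z); pixel columns grow to the right and rows downward; lengths in mm; the calibration is good to about 2 mm. A picture is of the moment at which its call begins: read the wrist's pose just before it.
- job_done(): hands the job in; it is judged then, once.
Trained networks look in a picture, given as the dict that the camera call returned (one of the last four; its "shot" number tells which), for a name from the list of things; names that differ only in an ending like _2 or _b are one class to them, and where a whole thing is asked for, a point or a joint stands for the part that bears it (a point fixed in the world has none). Each returns a list of dicts, best first, with "conf" (0 to 1); they miss things now and then, are a little off and sometimes report something else, mostly with a low value. They report only what shows in the picture. A call takes as long as a camera call.
- recognise(picture, thing): "at" ([column, row] in pixels, amid what is visible of it).
- place_of(picture, thing): "at" ([column, row] in pixels: a listed point, or the origin of a listed thing).
The state is a dict: "clock": time; "joints": joint angles; "joint_vel": joint speeds; "joint_efforts": joint torques, N m; "position": TCP position; "ee_rot": TCP orientation; "contact_force": force on the tool from outside, world axes, zero at the start; "wrist_torque": the same for the moment, N m; "gripper_width": finger opening in mm; "grasp_force": force on a finger pad.
Only numpy, scipy, OpenCV 4.12 (cv2) and the standard library are available. Lean on these libraries where they do the work, as an engineer would, in place of code of your own. Each camera call takes 0.05 s, during which the arm holds its last target. There are 200 camera calls.

## Working session

There is one attempt and no reset: what is moved stays moved. The work goes in short steps, Python scripts to look and compute and a tool call to move; the robot and the scene stay as the last step left them, time stands still between calls to the robot, and variables do not carry over. Pictures are saved under pics/ and viewed, at most 10 in all, crops included, and the job is handed in when it is done.

Besides the shell and the picture viewer there is one more tool, called after "Call:" by a JSON object that holds its "op" and its "data". carry_out: Moves the arm, as the interface text tells. Its arguments: {"type":"object","properties":{"slide":{"type":"array"},"roll":{"type":"array"},"claw":{"type":"array"}},"required":["slide","roll","claw"]}

```bash
mkdir -p pics; cat > h.py <<'E'
import numpy as np, cv2
from bench import *
from scipy.spatial.transform import Rotation as R
def T_of(p,s=None):
    if 'world_from_camera' in p: return np.array(p['world_from_camera'])
    T=np.eye(4);T[:3,:3]=R.from_quat(s['ee_rot']).as_matrix();T[:3,3]=s['position']
    return T@np.array(p['T_tool_cam'])
def ray(p,uv,s=None):
    T=T_of(p,s);K=np.array(p['mtx']);d=np.linalg.inv(K)@[uv[0],uv[1],1]
    return T[:3,3],T[:3,:3]@(d*[1,-1,-1])
def atz(p,uv,z,s=None):
    o,d=ray(p,uv,s);return o+d*(z-o[2])/d[2]
def deep(p,uv,s=None):
    o,d=ray(p,uv,s);u,v=map(int,np.round(uv));w=p['z_map'][max(v-1,0):v+2,max(u-1,0):u+2];w=w[w>0]
    return o+d*np.median(w) if len(w) else None
def save(p,n): cv2.imwrite('pics/'+n+'.png',cv2.cvtColor(p['img'],cv2.COLOR_RGB2BGR))
E
python3 - <<'E'
from h import *
np.set_printoptions(precision=1,suppress=True)
s=read_state();print(s,grip_point_offset)
Z=dict(clamp=0,clamp_rings=62,clamp_pivot=70,clamp_tab=64,spare=0)
for c in ('top','scene'):
    p=get_image(c);save(p,c+'0')
    for n,z in Z.items():
        for r in place_of(p,n)[:3]: print(c,n,r['conf'],np.array(r['at']),atz(p,r['at'],z),deep(p,r['at']))
E
```

```text
{'clock': 0.0, 'joints': array([ 1.5,  0.4,  0. , -0. , -1.2, -0.3]), 'joint_vel': array([-0.,  0., -0.,  0.,  0.,  0.]), 'joint_efforts': array([  0. , -39.2,  18.8,   4.2,  -0. ,  -0. ]), 'position': array([197. , 592.9, 403.6]), 'ee_rot': array([ 1. , -0.2, -0. ,  0. ]), 'contact_force': array([-0.7, -0.6, -0.5]), 'wrist_torque': array([-0., -0., -0.]), 'grasp_force': 0.0, 'gripper_width': 85.65846632785086} 154.70000000000002
top clamp_rings 0.66 [353.5 232.9] [ 542. -302.   62.] [ 553.4 -305.5   14.5]
top spare 0.87 [210.5 253.2] [499.6  40.7   0. ] [496.7  37.1  15.7]
scene clamp_rings 0.8 [367.4 272.1] [ 541.9 -293.    62. ] [ 595.9 -255.7    2.7]
scene clamp_pivot 0.68 [405.8 253. ] [ 650.  -324.3   70. ] [ 656.  -320.8   64.3]
scene clamp_pivot 0.46 [219. 223.] [426.6  94.   70. ] [461.2 143.3  25.6]
scene clamp_tab 0.82 [360.1 289. ] [ 485.2 -316.6   64. ] [ 485.1 -316.7   64.2]
scene clamp_tab 0.67 [403.3 255.3] [ 645.2 -321.1   64. ] [ 642.4 -322.7   66.7]
scene spare 0.62 [256.3 238.7] [503.1  45.8   0. ] [491.1  31.3  15. ]
```

View pics/top0.png

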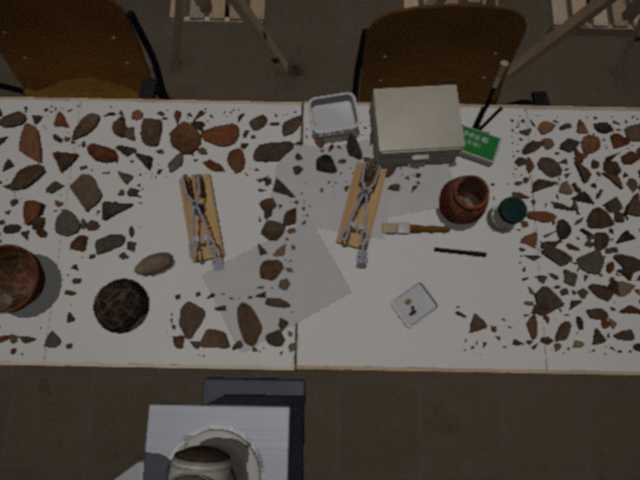

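View pics/scene0.png

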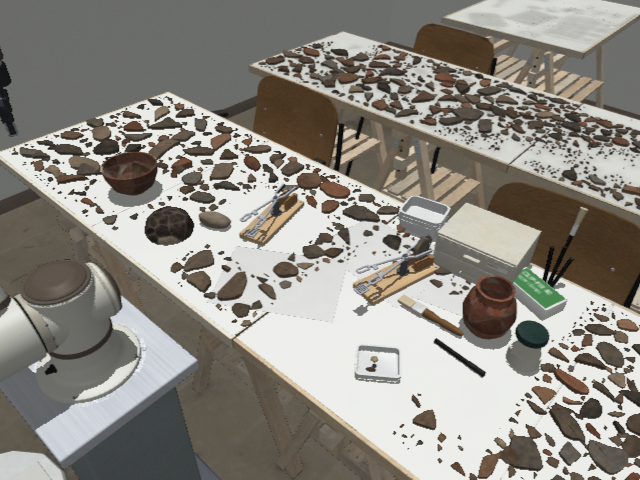

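The right-hand clamp (dark sherd at about (372,172) in the top view, rings (354,233), tab (361,258)) is the one to test. The spare is the left one at (205,220). Next I work out the move for a closer look.

```bash
cat >> h.py <<'E'
def go(target,yaw):
    s=read_state();M=R.from_quat(s['ee_rot']).as_matrix()
    d=M.T@(np.array(target)-s['position']);cur=np.degrees(np.arctan2(M[1,0],M[0,0]))
    print('pos',s['position'],'z',M[:,2],'yaw',cur,'slide',d/1000,'roll',(cur-yaw+180)%360-180,'clock',s['clock'],'j',s['joints'])
E
python3 - <<'E'
from h import *
np.set_printoptions(precision=3,suppress=True)
go([530,-298,330],-13.5);p=get_image('wrist');print(p['T_tool_cam'],p['mtx'])
E
```

```text
pos [197.058 593.091 404.73 ] z [ 0. -0. -1.] yaw -18.38201946095094 slide [0.597 0.741 0.075] roll -4.882019460950943 clock 0.6 j [ 1.509  0.385  0.008  0.    -1.194 -0.259]
[[ 0.     0.952  0.308 79.291]
 [ 1.    -0.    -0.     1.073]
 [-0.     0.308 -0.952 31.253]
 [ 0.     0.     0.     1.   ]] [[376.916   0.    321.377]
 [  0.    376.916 239.566]
 [  0.      0.      1.   ]]
```

Call:
{"op": "carry_out", "data": {"slide": [[0.037, 0.046, 0], [0.075, 0.093, 0], [0.112, 0.139, 0], [0.149, 0.185, 0], [0.186, 0.231, 0], [0.224, 0.278, 0], [0.261, 0.324, 0], [0.298, 0.37, 0]], "roll": [-1, -2, -3, -4, -5, -5, -5, -5], "claw": [0.085, 0.085, 0.085, 0.085, 0.085, 0.085, 0.085, 0.085]}}

```text
clock: 1.65
position: [363.3, 146.1, 405.3]
ee_rot: [0.993, -0.116, 0.001, -0.001]
contact_force: [0.6, 1.1, 0.6]
gripper_width: 85.1
grasp_force: 0.0
```

```bash
python3 - <<'E'
from h import *
np.set_printoptions(precision=3,suppress=True)
go([530,-298,330],-13.5)
E
```

```text
pos [363.292 146.122 405.295] z [ 0.001  0.001 -1.   ] yaw -13.328821411321357 slide [0.265 0.394 0.075] roll 0.17117858867862878 clock 1.65 j [ 0.803 -0.029 -0.512  0.    -1.087  0.535]
```

Call:
{"op": "carry_out", "data": {"slide": [[0.033, 0.049, 0.005], [0.066, 0.098, 0.012], [0.099, 0.147, 0.022], [0.132, 0.197, 0.034], [0.166, 0.246, 0.046], [0.199, 0.295, 0.058], [0.232, 0.344, 0.068], [0.265, 0.394, 0.075]], "roll": [0, 0, 0, 0, 0, 0, 0, 0], "claw": [0.085, 0.085, 0.085, 0.085, 0.085, 0.085, 0.085, 0.085]}}

```text
clock: 2.65
position: [530.3, -298.6, 329.2]
ee_rot: [0.993, -0.117, -0.0, 0.0]
contact_force: [1.1, 1.3, 0.2]
gripper_width: 85.3
grasp_force: 0.0
```

```bash
cat > look.py <<'E'
from h import *
import sys
np.set_printoptions(precision=3,suppress=True)
get_image('top') # settle
s=read_state();p=get_image('wrist');save(p,sys.argv[1])
print(s['position'],s['joint_vel'],s['clock'])
for n,z in dict(clamp_rings=62,clamp_pivot=70,clamp_tab=64).items():
    for r in place_of(p,n)[:2]: print(n,r['conf'],np.array(r['at']),atz(p,r['at'],z,s),deep(p,r['at'],s))
np.savez(sys.argv[1],z=p['z_map'],K=p['mtx'],T=T_of(p,s))
E
python3 look.py w1
```

```text
[ 532.058 -303.928  327.513] [ 0.071 -0.06  -0.102 -0.034  0.014 -0.128] 2.7
clamp_rings 0.64 [314.2 240.9] [ 535.347 -301.804   62.   ] [ 515.648 -295.932   -0.857]
clamp_pivot 0.67 [314.8  47.4] [ 644.818 -329.391   70.   ] [ 644.889 -329.402   69.551]
clamp_pivot 0.61 [515.4 335.8] [ 438.457 -420.667   70.   ] [ 386.693 -450.138    1.223]
clamp_tab 0.83 [353.9 297.9] [ 489.908 -318.463   64.   ] [ 490.242 -318.477   64.653]
```

View pics/w1.png

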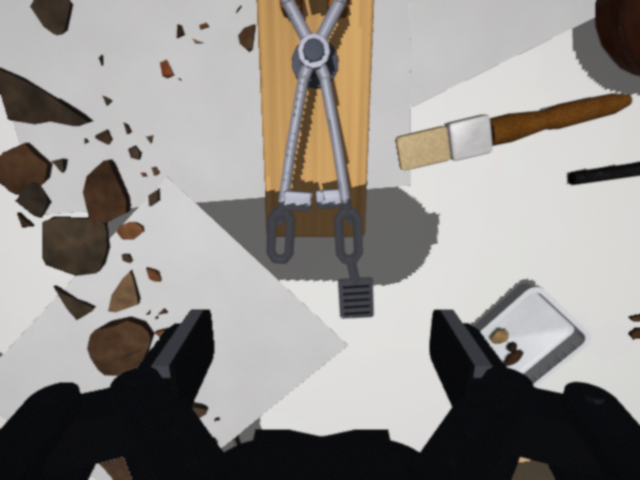

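The wrist picture shows the clamp nearly vertical: rings at about (281,235) and (348,235), tab (356,298), pivot (314,50). I measure again now that the arm is still, using the depth for the rings.

```bash
python3 look.py w2; python3 - <<'E'
from h import *
np.set_printoptions(precision=1,suppress=True)
f=np.load('w2.npz');z=f['z'];K=f['K'];T=f['T']
v,u=np.nonzero(z>0);d=z[v,u]
P=np.stack([(u-K[0,2])/K[0,0]*d,-(v-K[1,2])/K[1,1]*d,-d],1)@T[:3,:3].T+T[:3,3]
a=np.radians(-13.5);ex=np.array([np.cos(a),np.sin(a)]);ey=np.array([-ex[1],ex[0]])
o=np.array([535.3,-301.8]);Q=P[:,:2]-o;x=Q@ex;y=Q@ey
m=(P[:,2]>50)&(P[:,2]<85)&(x>-80)&(x<130)&(abs(y)<60)
for lo in range(-70,130,10):
    k=m&(x>=lo)&(x<lo+10)
    if k.sum()>3: print(lo,k.sum(),y[k].min(),y[k].max(),np.percentile(P[k,2],[5,50,95]))
go([535.3-12*0,-301.8,217],-13.5)
E
```

```text
[ 529.567 -296.138  329.837] [ 0.017 -0.018 -0.006  0.002  0.001  0.001] 2.95
clamp_rings 0.8 [326.3 231.1] [ 536.836 -302.329   62.   ] [ 518.676 -298.888    0.209]
clamp_pivot 0.84 [327.5  38.3] [ 645.52  -328.224   70.   ] [ 645.481 -328.211   70.227]
clamp_tab 0.91 [364.9 287. ] [ 492.614 -319.022   64.   ] [ 492.762 -319.018   64.306]
clamp_tab 0.33 [521.4 330.5] [ 433.801 -420.418   64.   ] [ 387.701 -448.445    1.335]
-60 222 -40.90360853795478 -17.64562353075659 [62.9 64.2 65.6]
-50 451 -40.403439916698076 -16.665073502158123 [63.  64.3 65.6]
-40 468 -40.02587485979009 -15.895447046983413 [62.9 64.3 65.5]
-30 311 -39.57493631203387 -15.813888396906048 [61.8 64.  65.2]
-20 308 -30.459113033839312 29.741015713113303 [62.8 64.2 65.6]
-10 576 -31.78131246870118 30.98831700341696 [62.1 64.  65.2]
0 545 -31.431822154945706 30.753100392432234 [62.1 64.  65.3]
10 639 -31.018508334265867 29.80552309785847 [62.4 64.1 65.3]
20 969 -27.88144640457679 27.10505647319937 [60.2 64.3 68.1]
30 639 -22.45278558873722 21.704298044836914 [60.  64.3 68. ]
40 342 -20.7901616033671 19.601458711752063 [62.4 64.1 65.5]
50 352 -19.33447192603323 18.214617073356187 [62.3 64.2 65.6]
60 385 -17.1851245856914 16.171247030849422 [62.4 64.3 65.5]
70 390 -15.667861156224497 14.300432225496387 [62.2 64.1 65.6]
80 402 -13.641370539551792 12.33987337218512 [62.3 64.2 65.5]
90 436 -11.559105772396178 9.926863695897024 [62.2 64.2 65.7]
100 579 -9.610127016112706 8.73529819225098 [62.4 65.8 69.9]
110 572 -9.259283381361245 8.185186515604961 [64.6 68.2 70.5]
120 610 -14.972078812690905 12.954478899690569 [62.5 64.6 66.2]
pos [ 529.7 -295.5  330.5] z [ 0. -0. -1.] yaw -13.282448608403351 slide [0.  0.  0.1] roll 0.2175513915966576 clock 3.15 j [-0.2  0.4 -0.1  0.  -1.   1.6]
```

Call:
{"op": "carry_out", "data": {"slide": [[0.003, 0.003, 0.02], [0.007, 0.005, 0.05], [0.007, 0.005, 0.065], [0.007, 0.005, 0.07], [0.007, 0.005, 0.07]], "roll": [0, 0, 0, 0, 0], "claw": [0.085, 0.085, 0.085, 0.085, 0.085]}}

```text
clock: 3.78
position: [535.7, -302.9, 260.3]
ee_rot: [0.993, -0.116, 0.0, 0.0]
contact_force: [-0.1, 0.6, 0.2]
gripper_width: 85.2
grasp_force: 0.0
```

```bash
python3 - <<'E'
from h import *
np.set_printoptions(precision=4,suppress=True)
go([535.2,-302.2,213],-13.5)
E
```

```text
pos [ 535.674  -302.9359  260.2595] z [ 0.0006 -0.0004 -1.    ] yaw -13.347213892983051 slide [-0.0007 -0.0006  0.0473] roll 0.1527861070169365 clock 3.775 j [-0.2519  0.5011 -0.1983  0.0004 -0.8707  1.5896]
```

Call:
{"op": "carry_out", "data": {"slide": [[0, 0, 0.02], [0, 0, 0.04], [0, 0, 0.047], [0, 0, 0.047], [0, 0, 0.047], [0, 0, 0.047]], "roll": [0, 0, 0, 0, 0, 0], "claw": [0.085, 0.085, 0.085, 0.075, 0.068, 0.068]}}

```text
clock: 4.53
position: [535.7, -303.1, 213.6]
ee_rot: [0.993, -0.116, 0.001, 0.0]
contact_force: [0.3, -0.5, -0.5]
gripper_width: 68.0
grasp_force: 0.1
```

Call:
{"op": "carry_out", "data": {"slide": [[0, 0, 0], [0, 0, 0], [0, 0, 0], [0, 0, 0], [0, 0, 0], [0, 0, 0], [0, 0, 0], [0, 0, 0]], "roll": [0, 0, 0, 0, 0, 0, 0, 0], "claw": [0.06, 0.055, 0.05, 0.046, 0.042, 0.039, 0.039, 0.039]}}

```text
clock: 5.52
position: [535.6, -301.6, 212.8]
ee_rot: [0.993, -0.116, -0.0, -0.001]
contact_force: [0.8, 9.5, 4.2]
gripper_width: 39.3
grasp_force: 5.6
```

Call:
{"op": "carry_out", "data": {"slide": [[0, 0, 0], [0, 0, 0], [0, 0, 0], [0, 0, 0]], "roll": [0, 0, 0, 0], "claw": [0.037, 0.037, 0.037, 0.037]}}

```text
clock: 6.02
position: [535.5, -301.5, 213.0]
ee_rot: [0.993, -0.116, -0.0, -0.001]
contact_force: [0.5, 10.2, 4.7]
gripper_width: 36.9
grasp_force: 14.1
```

Call:
{"op": "carry_out", "data": {"slide": [[0, 0, 0], [0, 0, 0], [0, 0, 0], [0, 0, 0], [0, 0, -0.01], [0, 0, -0.04], [0, 0, -0.08], [0, 0, -0.115]], "roll": [0, 0, 0, 0, 0, 0, 0, 0], "claw": [0.05, 0.065, 0.08, 0.085, 0.085, 0.085, 0.085, 0.085]}}

```text
clock: 7.02
position: [535.4, -303.2, 330.1]
ee_rot: [0.993, -0.116, 0.001, 0.0]
contact_force: [-0.2, 0.3, -0.5]
gripper_width: 84.8
grasp_force: 0.0
```

```bash
cat > an.py <<'E'
from h import *
import sys
np.set_printoptions(precision=1,suppress=True)
f=np.load(sys.argv[1]+'.npz');z=f['z'];K=f['K'];T=f['T']
v,u=np.nonzero(z>0);d=z[v,u]
P=np.stack([(u-K[0,2])/K[0,0]*d,-(v-K[1,2])/K[1,1]*d,-d],1)@T[:3,:3].T+T[:3,3]
a=np.radians(-13.5);ex=np.array([np.cos(a),np.sin(a)]);ey=np.array([-ex[1],ex[0]])
o=np.array([535.3,-301.8]);Q=P[:,:2]-o;x=Q@ex;y=Q@ey
m=(P[:,2]>50)&(P[:,2]<85)&(x>-80)&(x<130)&(abs(y)<60)
for lo in range(-70,30,10):
    k=m&(x>=lo)&(x<lo+10)
    if k.sum()>3: print(lo,k.sum(),y[k].min(),y[k].max(),np.percentile(P[k,2],[5,50,95]))
k=m&(x<-28);print('tab',P[k].mean(0),(P[k].max(0)))
E
python3 look.py w3; python3 an.py w3
```

```text
[ 536.539 -303.79   335.64 ] [ 0.     0.012 -0.006  0.01   0.116  0.001] 7.075
clamp_rings 0.66 [317.2 247.6] [ 534.912 -302.443   62.   ] [ 514.78  -297.126   -0.189]
clamp_pivot 0.89 [317.  63.] [ 645.503 -328.898   70.   ] [ 645.568 -328.91    69.521]
clamp_tab 0.92 [336.  306.8] [ 489.395 -305.271   64.   ] [ 489.619 -305.303   64.434]
-60 294 -25.994167070615436 -2.0300719890428467 [62.8 64.1 65.4]
-50 420 -26.332819483500646 -2.725203984322533 [62.9 64.2 65.4]
-40 437 -26.17246097603121 -2.699840882432516 [63.  64.2 65.5]
-30 229 -25.982547960044798 -2.696037356198875 [61.3 63.9 65.1]
-20 369 -20.45925985414392 20.131784768019738 [62.  64.  65.4]
-10 504 -21.07113439605584 20.612773544124785 [62.2 63.9 65.3]
0 502 -21.359396770779934 20.473899183823047 [62.2 63.9 65.1]
10 595 -21.402044630168827 20.172156021885705 [62.3 64.1 65.3]
20 628 -17.24100406635687 16.770926376303386 [61.4 66.1 68.4]
tab [ 491.2 -305.8   64.1] [ 507.2 -290.9   66.7]
```

View pics/w3.png

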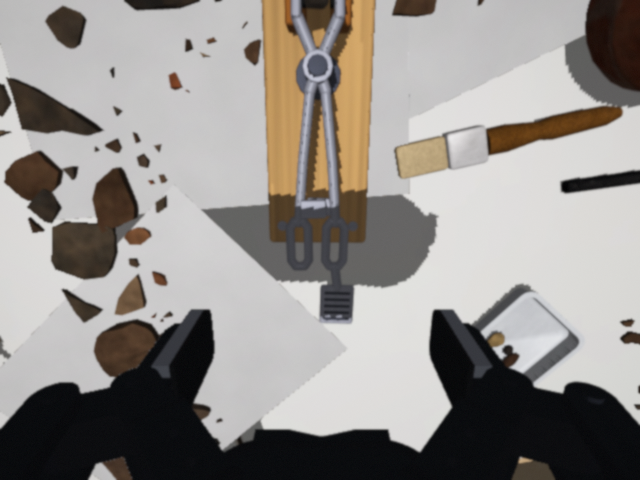

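The rings are now 41 mm wide, so the clamp holds at the second tooth. The tab is at pixel (337,301), about 489.5, -305.5 in world x, y. I close the fingers and go above the tab.

```bash
python3 - <<'E'
from h import *
np.set_printoptions(precision=4,suppress=True)
go([487.5,-307.8,255],-13.5)
E
```

```text
pos [ 535.0538 -302.9766  327.7578] z [-0.0001  0.0004 -1.    ] yaw -13.396205800046886 slide [-0.0451  0.0157  0.0728] roll 0.10379419995311423 clock 7.275 j [-0.2524  0.4295 -0.125  -0.0004 -1.0165  1.5896]
```

Call:
{"op": "carry_out", "data": {"slide": [[-0.015, 0.005, 0.005], [-0.03, 0.01, 0.01], [-0.045, 0.016, 0.03], [-0.045, 0.016, 0.06], [-0.045, 0.016, 0.073], [-0.045, 0.016, 0.073], [-0.045, 0.016, 0.073], [-0.045, 0.016, 0.073]], "roll": [0, 0, 0, 0, 0, 0, 0, 0], "claw": [0.06, 0.03, 0, 0, 0, 0, 0, 0]}}

```text
clock: 8.28
position: [488.4, -308.3, 255.7]
ee_rot: [0.993, -0.116, 0.001, 0.0]
contact_force: [-0.4, -0.2, -0.2]
gripper_width: 0.1
grasp_force: 0.0
```

```bash
python3 look.py w4; python3 -c "
from h import *
go([487.5,-307.8,235],-13.5)"
```

```text
[ 488.292 -308.288  255.622] [ 0.001  0.002 -0.006 -0.001  0.001  0.001] 8.325
clamp_rings 0.67 [279.7 197.6] [ 537.28  -302.412   62.   ] [ 529.092 -294.984   14.241]
clamp_tab 0.96 [309.9 293.7] [ 490.245 -304.44    64.   ] [ 500.603 -307.655   86.199]
pos [ 488.02050119 -308.2341758   255.09653998] z [ 6.21682989e-04 -1.97122581e-04 -9.99999787e-01] yaw -13.374882925274887 slide [-0.00061989 -0.00030296  0.02009613] roll 0.12511707472512512 clock 8.525 j [-2.82815437e-01  4.53288766e-01 -3.01720942e-01  2.17149607e-05
 -8.15134623e-01  1.62016112e+00]
```

View pics/w4.png

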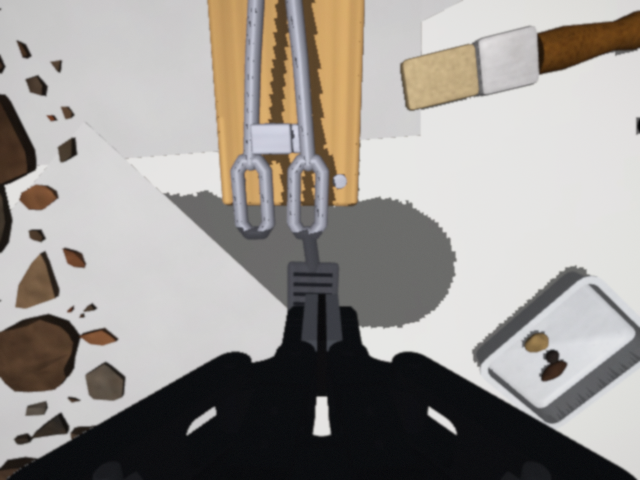

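The closed fingertips, at about (322,293), stand over the tab at (312,285), slightly to the right, the way it will swing. I press in small steps.

Call:
{"op": "carry_out", "data": {"slide": [[0, 0.002, 0.01], [0, 0.002, 0.016], [0, 0.002, 0.02], [0, 0.002, 0.023], [0, 0.002, 0.025], [0, 0.002, 0.026], [0, 0.002, 0.026]], "roll": [0, 0, 0, 0, 0, 0, 0], "claw": [0, 0, 0, 0, 0, 0, 0]}}

```text
clock: 9.4
position: [487.7, -310.3, 229.0]
ee_rot: [0.993, -0.116, 0.0, 0.0]
contact_force: [-0.6, -1.4, 3.9]
gripper_width: 0.1
grasp_force: 1.9
```

```bash
python3 look.py w5; python3 an.py w5
```

```text
[ 487.658 -310.324  229.063] [ 0.001  0.001 -0.     0.     0.001 -0.   ] 9.45
clamp_rings 0.66 [268.2 210. ] [ 537.55  -303.202   62.   ] [ 528.107 -293.899   14.343]
clamp_tab 0.97 [339.3 306.8] [ 493.615 -320.248   64.   ] [ 496.719 -320.664   69.864]
-60 66 -40.9431558814734 -37.10901798063112 [54.1 54.9 56.2]
-50 245 -40.724423762588174 -28.84789036462468 [54.1 55.8 56.9]
-40 3187 -40.35567942207012 -7.015618913609786 [55.8 69.9 83.7]
-30 852 -39.479181780401156 -15.836468932766213 [54.4 56.5 58. ]
-20 908 -30.594576548536907 29.582370726756665 [56.4 58.4 65. ]
-10 1765 -31.716758848114207 31.55380190896178 [56.5 62.1 65. ]
0 1724 -31.511876128099548 30.57137702098592 [57.4 62.1 65. ]
10 2084 -30.80238048379406 30.082900158777026 [57.9 62.2 65.1]
20 3179 -27.606529658122348 26.889123289692193 [56.  63.2 68.3]
tab [ 495.3 -317.7   67.1] [ 504.3 -299.8   85. ]
```

View pics/w5.png

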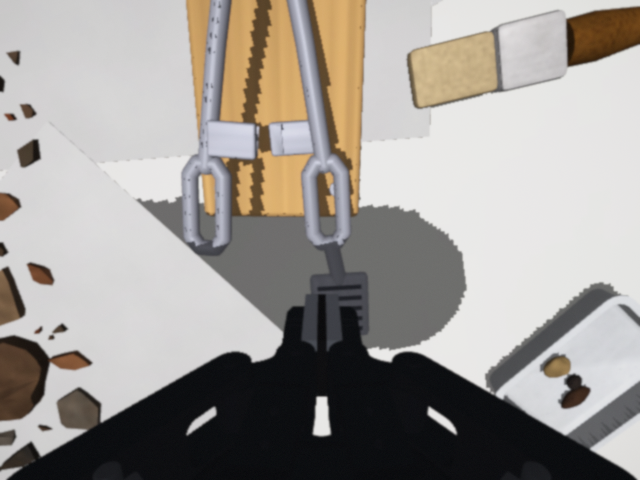

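The clamp has sprung fully open, 62 mm over the rings at (206,203) and (326,200). I lift straight up and away.

Call:
{"op": "carry_out", "data": {"slide": [[0, 0, -0.006], [0, 0, -0.015], [0, 0, -0.035], [0, 0, -0.07], [0, 0, -0.105], [0, 0, -0.12], [0, 0, -0.12], [0, 0, -0.12]], "roll": [0, 0, 0, 0, 0, 0, 0, 0], "claw": [0, 0, 0, 0, 0, 0, 0, 0]}}

```text
clock: 10.65
position: [487.0, -309.9, 347.0]
ee_rot: [0.993, -0.117, -0.002, -0.001]
contact_force: [-1.0, -0.2, -0.5]
gripper_width: 0.0
grasp_force: 0.0
```

```bash
python3 look.py w6; python3 an.py w6
```

```text
[ 487.122 -309.959  346.868] [-0.     0.004  0.005  0.003 -0.003 -0.001] 10.7
clamp_rings 0.83 [291.6 166.9] [ 537.269 -302.494   62.   ] [ 532.268 -297.437   14.256]
clamp_rings 0.16 [485.2  68.9] [ 567.445 -433.735   62.   ] [ 568.038 -450.771   20.663]
clamp_tab 0.68 [331.8 228.4] [ 490.108 -319.08    64.   ] [ 490.088 -319.078   63.932]
-60 240 -41.13562330603713 -17.741019495877524 [62.8 64.1 65.6]
-50 466 -41.068169077685 -17.02183687433091 [62.9 64.2 65.4]
-40 481 -40.08172930053165 -16.35502178654649 [62.8 64.3 65.6]
-30 293 -39.06566693798436 -16.358768297200054 [61.9 64.  65.5]
-20 335 -30.590884544984934 29.242610446518583 [62.5 64.2 65.5]
-10 575 -31.898287788430036 31.362643663298314 [62.2 64.  65.4]
0 567 -31.094023326753035 30.73147179918182 [62.1 64.  65.4]
10 655 -30.93993113396655 30.239925024028206 [62.1 64.  65.3]
20 991 -27.50518691735471 26.401753109082527 [60.1 64.2 68.2]
tab [ 488.4 -319.8   64.2] [ 504.1 -306.3   66.8]
```

The rings are fully open, the tab is back up at 64 mm, and the hand is clear. I hand the job in.

```bash
python3 -c "
from bench import *
print(job_done())"
```

```text
the job is handed in; nothing more can be done
None
```

The clamp locked on the sherd at the second ratchet tooth and held by itself; pressing the tab then sprang it fully open, and I took the hand clear, touched nothing else, and handed the job in at about 11 s (no verdict was shown).

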